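Press the second support of a modular shaft rest together

TASK

The shaft rest on the bench has one support standing and one bay of its base plate still empty. Build the second support there: press the riser block into the empty bay and the V-rest on top of the riser, every stud snapped fully home so that each layer sits flush on the one below, with its V in line with the V of the standing support. Leave the oil bottle, the jar and the square bar where they are.

Things in the scene. Friction and masses are not known exactly. Their poses are not given: they have to be found in the camera images.
- bay (a point): centre of the empty bay, on the base plate's top face, 20 mm above the bench. z up; y along the plate's length and the standing V's groove; x across. Four sockets 10 mm wide, 15 mm deep at x = +-15, y = +-15 mm. In each socket's wall, 4.4 mm down, a sprung steel ball: a block just set down stays about 8.5 mm proud on the balls, its studs some 4 mm in the sockets
- base_plate: dark steel plate 66 x 170 x 20 mm, screwed to the bench, never moves; origin under its middle, z up, y along its length. Empty bay 50 mm to +y of its middle, standing support 50 mm to -y; two 4 mm high screw heads between. 8 to 15 N down on a set-down block near one side snaps that side's pair of studs home (it tilts 0.2 rad until the other side is pressed too); all four at once take about 25 N
- standing_top (a point): centre of the 50 x 50 mm top of the finished support, level with its lands, 82 mm above the bench: an aluminium riser and a steel V-rest like the loose ones, already together and fixed. Its V groove runs along y. Leave it alone
- riser_mid (a point): centre, half-way up, of the loose riser: aluminium block 50 x 50 mm, 41 mm high overall: 28 mm block on four 13 mm long studs with ball heads 9 mm thick, at x = +-15, y = +-15 mm. 0.13 to 0.25 kg. z up, x and y square to its sides. Flat top with four sockets and balls like the bay's. Home: 7.5 mm above bay (16 mm when just set down). Any quarter turn will do
- rest_mid (a point): centre, half-way up, of the loose V-rest: steel block 50 x 50 mm, 47 mm high overall: 34 mm on four studs like the riser's. 0.17 to 0.35 kg. z up; 90 degree V along y; flat lands 7 mm wide, 50 mm long at x = +-21 mm, 23.5 mm above this point; sides x = +-25 mm upright. Home: 31 mm above riser_mid, 38.5 above bay (8.5 mm more when just set down), y parallel to bay's, either way
- oil_bottle: bystander: needle oiler, 32 mm wide, 97 mm high; origin under its middle, z up; leave it
- jar: bystander: small clear jar with a white lid, 42 mm wide, 45 mm high; origin under its middle, z up; leave it
- square_bar: bystander: dark ground square bar lying flat, 16 x 100 x 16 mm, long along its y; origin under its middle; leave it
There are look-alikes about, which are no part of the job. Several things have the shape of the base_plate; the one meant has the colours described above.

How it is judged:
By the outcome, as a careful person would: the job done as asked, in the order asked, and still so for the second after the job is handed in, with the robot touching nothing.
It also fails if it takes over 72 s, if anything falls off the work surface, if the arm or the gripper's body presses on something with over 40 N, if the wrist force passes 120 N, or if a joint passes its speed limit or range.

ROBOT

A 6-joint arm with a two-finger parallel gripper is mounted at the origin on a cart in front of the work surface, level with it; the furniture and walls round the work are solid. World frame = base frame: x ahead of the robot, y to its left, z up, the work surface at z = 0. Lengths are in m, angles in degrees, forces in N, time in s.
With the tool pointing down it reaches from about 0.4 to 0.825 m from the base axis. Payload 7 kg.
Tool frame: the origin (TCP) lies at the very end of the fingers, on their centre line; the grasp point (between the pads) lies 19 mm behind it (grasp_offset is the x of the grasp point in the tool frame, in m); x points along the fingers, y is the direction in which the jaws open and shut, and the axes are right-handed (so a half turn about x gives the same grasp; the last joint's range is limited). The gripper opens to 88 mm and grips with 3 to 60 N. Pads are 19 mm wide; open, the fingers measure 130 mm over their backs; the gripper's body (78 mm by 193 mm) begins 47 mm behind the grasp point.
Start: joints at [84.746, 20.546, 0.682, 0, -70.136, -16.507], TCP at [0.25, 0.627, 0.227] pointing down, gripper open.
Joint ranges: [-176.03, 176.03], [-82.01, 121.73], [-58.28, 71.71], [-173.87, 95.51], [-174.79, -0.11], [-173.66, 173.66]. Speed limits (degrees/s): [136.94, 136.94, 172.46, 180, 180, 180].

INTERFACE

Orientations are given as [roll, pitch, yaw] about the fixed x, y, z axes, in that order (R = Rz(yaw) Ry(pitch) Rx(roll)).
In Python, from plant import get_obs, snapshot, close_job, grasp_offset gives the robot as it stands.
- The arm moves only by the tool carry_out, never from a script. Its argument "series" is a list that holds one entry, the list of rows, each a list of 6 numbers: the shift along the tool's x, y, z in mm, then the turn, a rotation vector about the tool's x, y, z in degrees. A call has 1 to 10 rows; each row is the pose to reach, as a shift and turn from the pose commanded when the call began, along the tool's axes at that moment; what a row does not reach only later rows make up. A row lasts 1/8 s, in which the tool goes at most 62.5 mm and 10.7 degrees, less where a joint would pass 70% of its speed; a pose out of reach is approached as far as the arm can. A call with a gripper value outside its range is refused whole. "hand" is the gripper's target within -1 to 1 (shut at 1, half-way at 0, fully open at -1), set as the call begins (left out, the last holds). The fingers move at their own pace and stop on an object; the grip force is fixed at half the most. Time passes only in rows, so rows that repeat a pose let the fingers close. It gives the time, the measured TCP pose, the force and the opening at its end, in the units of the state.
- get_obs(): the state, without advancing time (a new reading comes with each control period).
- snapshot(name): name is "scene" or "top"; returns a dict with "color" (400x640x3 uint8, red, green, blue), "fx", "fy", "cx", "cy" (pixels), "dist_coeffs" ([k1, k2, p1, p2, k3] as OpenCV has them; the pictures are not rectified), "eye" and "attitude" of the camera in the world. Camera axes: x right, y down, z forward; pixel columns grow to the right and rows downward; lengths in m; the calibration is good to about 2 mm. A picture is of the moment at which its call begins. There is no depth.
- close_job(): hands the job in, once; it reports no verdict.
The state is a dict: "clock": time; "joint_pos": joint angles; "qvel": joint speeds; "tau": joint torques, N m; "tool_pos": TCP position; "orientation": TCP orientation; "force": force on the tool from outside, world axes, zero at the start; "moment": the same for the moment, N m; "opening": finger opening in m.
Only numpy, scipy, OpenCV 4.12 (cv2) and the standard library are available. Lean on these libraries where they do the work, as an engineer would, in place of code of your own. Each camera call takes 0.05 s, during which the arm holds its last target.

## Working session

There is one attempt and no reset: what is moved stays moved. The work goes in short steps, Python scripts to look and compute and a tool call to move; the robot and the scene stay as the last step left them, time stands still between calls to the robot, and variables do not carry over. Pictures are saved under pics/ and viewed, and the job is handed in when it is done.

Besides the shell and the picture viewer there is one more tool, called after "Call:" as name([rows], argument=value, ...), one row to a line, values as JSON. carry_out: Moves the arm, as the interface text tells. Its arguments: {"type":"object","properties":{"series":{"type":"array","items":{"type":"array","items":{"type":"array","items":{"type":"number"}}}},"hand":{"type":"number"}},"required":["series"]}

```bash
mkdir -p pics; ls; python3 - <<'E'
from plant import *
import cv2
print(get_obs(), grasp_offset)
for n in("scene","top"):
    s=snapshot(n); cv2.imwrite(f"pics/{n}0.png",s["color"][:,:,::-1]); print({k:v for k,v in s.items() if k!="color"})
E
```

```text
pics
{'clock': 0.0, 'joint_pos': array([ 8.47459527e+01,  2.05924047e+01,  6.32072765e-01, -1.90632457e-02,
       -7.01351563e+01, -1.65070404e+01]), 'qvel': array([ 0.01830795, -0.06441023,  0.00752395, -0.05435634, -0.07775024,
        0.03058765]), 'tau': array([-8.58264157e-04, -5.82719421e+01,  2.93044227e+01,  6.99798077e+00,
        6.82516897e-03, -1.62788510e-04]), 'tool_pos': array([0.25009525, 0.62642287, 0.22560214]), 'orientation': array([  95.87934466,   89.90284415, -105.88823578]), 'force': array([ 0.75520542,  0.05443702, -0.62584335]), 'moment': array([-0.00098372,  0.01908074, -0.02709104]), 'opening': 0.08794026051995246} -0.0188
{'fx': 387.91215111380603, 'fy': 387.91215111380603, 'cx': 315.1788114427259, 'cy': 200.59520615834404, 'dist_coeffs': array([0.02590839, 0.        , 0.        , 0.        , 0.        ]), 'eye': array([ 0.23284063, -0.63504107,  0.78526858]), 'attitude': array([-137.39168631,    0.14779937,  -28.92235023])}
{'fx': 425.67644003861915, 'fy': 425.67644003861915, 'cx': 319.1861296419411, 'cy': 191.9966125299909, 'dist_coeffs': array([-0.0645208,  0.       ,  0.       ,  0.       ,  0.       ]), 'eye': array([ 0.29961509, -0.04910804,  1.17875738]), 'attitude': array([-167.40082001,    0.42761799,  -91.57760959])}
```

View pics/scene0.png

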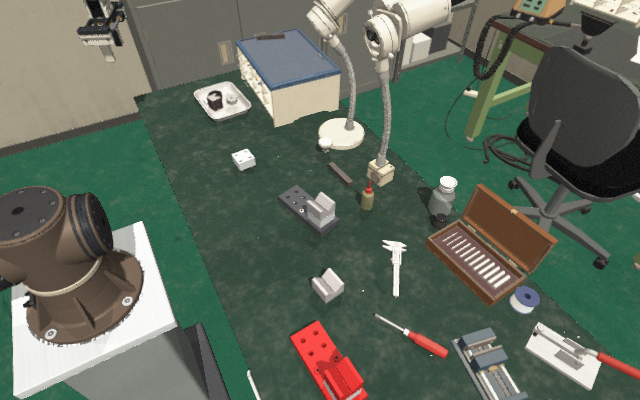

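View pics/top0.png

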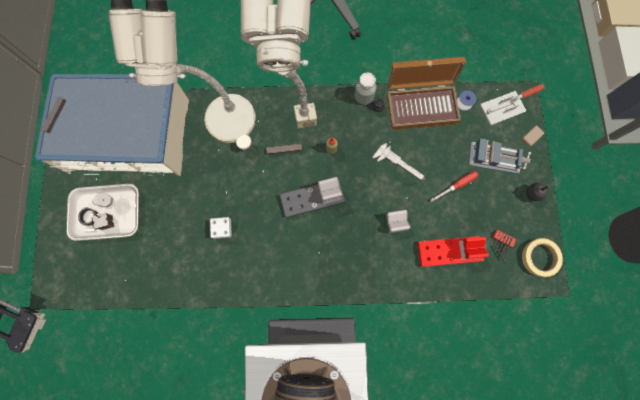

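The scene shows the base plate at top (312,197), the riser at (220,228), the V-rest at (398,221), with a red look-alike at (455,250). I'll zoom in.

```bash
cat > h.py <<'E'
import numpy as np, cv2
from scipy.spatial.transform import Rotation as R
from plant import *
def cam(s):
    K=np.array([[s["fx"],0,s["cx"]],[0,s["fy"],s["cy"]],[0,0,1.]])
    return K,s["dist_coeffs"],R.from_euler("xyz",s["attitude"],degrees=True).as_matrix(),s["eye"]
def cast(s,px,z):
    K,d,A,e=cam(s)
    n=cv2.undistortPoints(np.array(px,float).reshape(-1,1,2),K,d).reshape(-1,2)
    r=np.c_[n,np.ones(len(n))]@A.T
    t=(z-e[2])/r[:,2]
    return e+r*t[:,None]
def proj(s,P):
    K,d,A,e=cam(s)
    c=(np.array(P,float).reshape(-1,3)-e)@A
    return cv2.projectPoints(c,np.zeros(3),np.zeros(3),K,d)[0].reshape(-1,2)
def crop(s,x0,y0,x1,y1,name,f=5):
    im=s["color"][y0:y1,x0:x1,::-1]
    cv2.imwrite("pics/"+name,cv2.resize(im,None,fx=f,fy=f,interpolation=cv2.INTER_CUBIC))
E
python3 - <<'E'
from h import *
t=snapshot("top"); s=snapshot("scene")
def t2(a,b): return np.vstack
crop(t,200,170,360,250,"t_a.png"); crop(t,330,170,430,250,"t_b.png",6)
crop(s,220,140,380,240,"s_a.png"); crop(s,290,250,370,310,"s_b.png",8)
for px,z in (((220,228),.028),((398,221),.034),((290,202),.02),((330,190),.082),((312,197),.02)): print(px,cast(t,[px],z).round(4))
E
```

```text
(220, 228) [[0.4641 0.2263 0.028 ]]
(398, 221) [[ 0.4686 -0.2595  0.034 ]]
(290, 202) [[0.5327 0.0342 0.02  ]]
(330, 190) [[ 0.5495 -0.0764  0.082 ]]
(312, 197) [[ 0.5451 -0.0272  0.02  ]]
```

View pics/t_a.png

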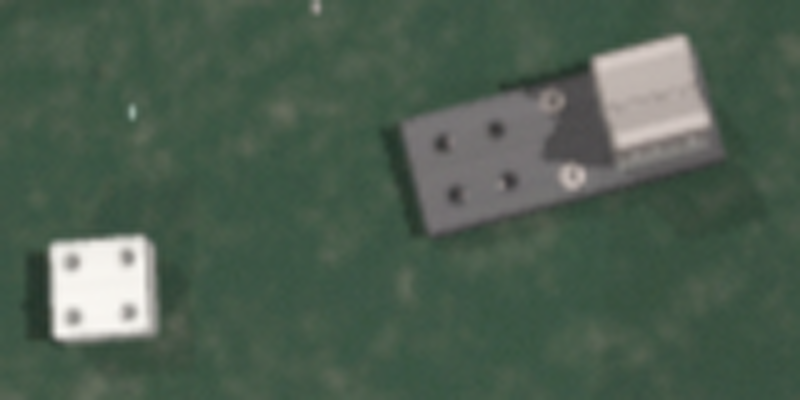

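View pics/t_b.png

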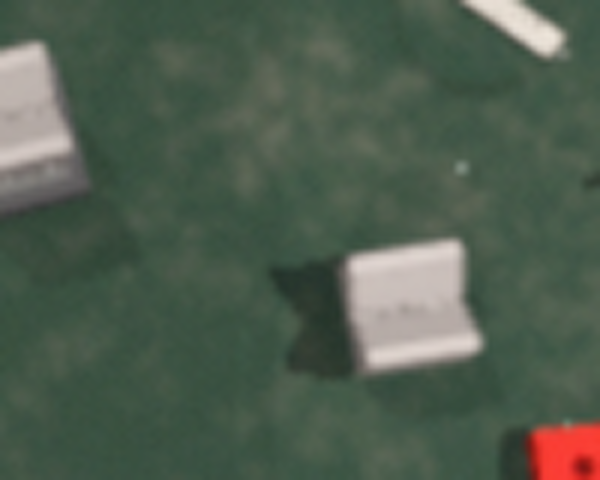

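View pics/s_a.png

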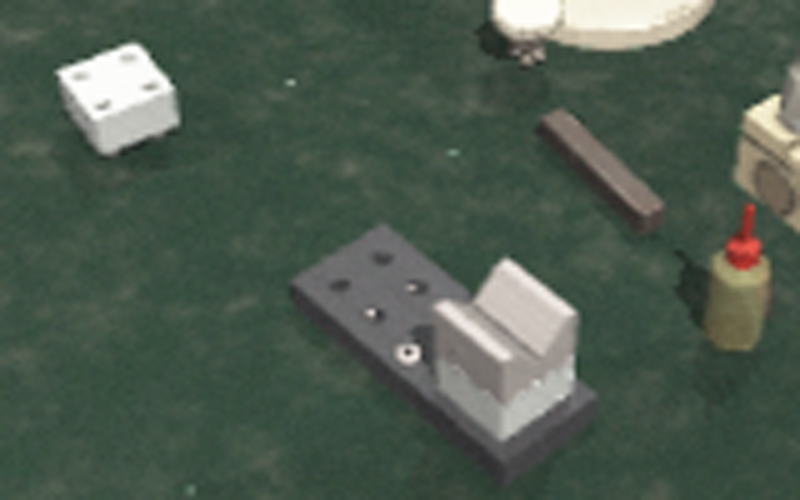

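View pics/s_b.png

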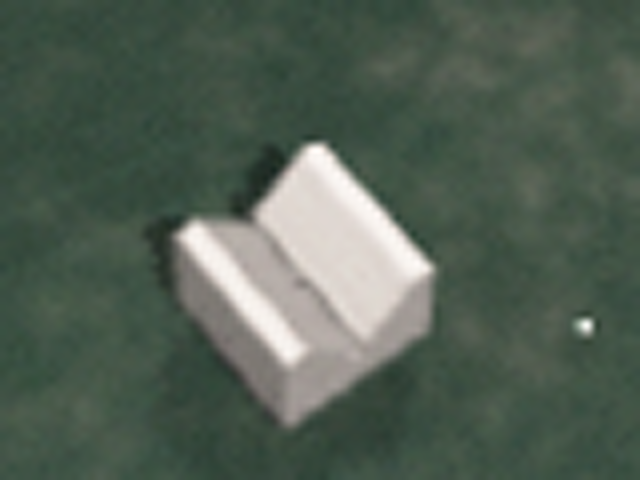

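```bash
cat >> h.py <<'E'
def full(px,x0,y0,f=5): return (np.array(px,float)+.5)/f-.5+[x0,y0]
def dark(s,p,r=3.2,it=6,bright=False):
    g=cv2.cvtColor(s["color"],cv2.COLOR_RGB2GRAY).astype(float)
    Y,X=np.mgrid[:400,:640]; p=np.array(p,float)
    for _ in range(it):
        m=np.hypot(X-p[0],Y-p[1])<r
        bg=np.percentile(g[m],75 if not bright else 25)
        w=np.clip((bg-g)*(1 if not bright else -1),0,None)*m
        p=np.array([(w*X).sum(),(w*Y).sum()])/w.sum()
    return p
def square(P):
    "P: 4 pts (3D) any order -> centre, residuals, yaw mod 90"
    c=P.mean(0)
    q=P[:,:2]-c[:2]
    a=np.angle((q[:,0]+1j*q[:,1])**4*-1)/4 if False else None
    z=q[:,0]+1j*q[:,1]
    yaw=np.degrees(np.angle(-(z**4).sum())/4)
    return c,yaw,np.abs(z)
def tri(a,pa,b,pb):
    Ka,da,Aa,ea=cam(a);Kb,db,Ab,eb=cam(b)
    def ray(K,d,A,p):
        n=cv2.undistortPoints(np.array(p,float).reshape(1,1,2),K,d).ravel()
        r=A@np.r_[n,1]; return r/np.linalg.norm(r)
    u,v=ray(Ka,da,Aa,pa),ray(Kb,db,Ab,pb)
    t=np.linalg.lstsq(np.c_[u,-v],eb-ea,rcond=None)[0]
    A,B=ea+u*t[0],eb+v*t[1]
    return (A+B)/2,np.linalg.norm(A-B)
E
python3 - <<'E'
from h import *
t=snapshot("top"); s=snapshot("scene")
rt=full([(71,262),(127,258),(73,316),(128,312)],200,170)
rs=full([(80,75),(128,58),(102,105),(151,89)],220,140)
bt=full([(444,143),(496,130),(457,194),(508,182)],200,170)
bs=full([(340,286),(382,258),(373,314),(416,287)],220,140)
for n,T,S,z in(("riser",rt,rs,.041),("bay",bt,bs,.02)):
    T2=np.array([dark(t,p) for p in T]);S2=np.array([dark(s,p,2.6) for p in S])
    print(n,(T2-T).round(1).tolist(),(S2-S).round(1).tolist())
    m,g=tri(t,T.mean(0),s,S.mean(0)); print("tri",m.round(4),g.round(4))
    for c,pp in((t,T),(t,T2),(s,S),(s,S2)):
        c_,y,r=square(cast(c,pp,z)); print(c_.round(4),y.round(1),r.round(4))
# V rest lands: corners in t_b f=6 / s_b f=8
vt=full([(345,262),(462,240),(482,345),(365,372)],330,170,6)
vs=full([(178,238),(313,145),(433,270),(292,362)],290,250,8)
for a in range(4):print(cast(t,vt[a],.047).round(4),cast(s,vs[a],.047).round(4))
print("V",tri(t,vt.mean(0),s,vs.mean(0)))
E
```

```text
riser [[0.1, -0.2], [0.0, -0.5], [0.0, 0.3], [0.1, 0.0]] [[-0.2, 0.1], [-0.2, -0.4], [0.7, 0.8], [0.2, -0.1]]
tri [0.4645 0.2251 0.0386] 0.0016
[0.465  0.2245 0.041 ] 2.7 [0.0213 0.0212 0.021  0.021 ]
[0.4652 0.2243 0.041 ] 3.4 [0.0215 0.022  0.0218 0.0214]
[0.4631 0.2226 0.041 ] 1.2 [0.0221 0.0217 0.0211 0.0225]
[0.4632 0.2221 0.041 ] 4.8 [0.023  0.0236 0.0237 0.0224]
bay [[-0.6, 0.1], [-0.1, -0.0], [-0.4, 0.2], [0.4, -0.3]] [[-0.1, -0.1], [-0.0, 0.1], [1.2, 0.5], [0.8, 0.1]]
tri [0.5317 0.0209 0.0193] 0.0012
[0.5322 0.0207 0.02  ] 12.4 [0.0211 0.0212 0.0208 0.021 ]
[0.5322 0.0212 0.02  ] 13.7 [0.0219 0.0214 0.0216 0.022 ]
[0.5309 0.0205 0.02  ] 13.1 [0.0204 0.0212 0.0205 0.0207]
[0.5318 0.0195 0.02  ] 15.0 [0.0221 0.0212 0.0217 0.0216]
[[ 0.4887 -0.229   0.047 ]] [[ 0.4406 -0.24    0.047 ]]
[[ 0.4971 -0.2824  0.047 ]] [[ 0.4876 -0.2322  0.047 ]]
[[ 0.4493 -0.288   0.047 ]] [[ 0.496 -0.282  0.047]]
[[ 0.4388 -0.2349  0.047 ]] [[ 0.449  -0.2874  0.047 ]]
V (array([ 0.46899972, -0.25917597,  0.04374693]), np.float64(0.00027235802500380355))
```

```bash
cat >> h.py <<'E'
def tolocal(s): pass
def edges(s,a,b,z,w=2.5,n=25):
    """subpixel strongest gradient edge across segment a-b (pixels); returns fit line points cast at z"""
    g=cv2.GaussianBlur(cv2.cvtColor(s["color"],cv2.COLOR_RGB2GRAY),(0,0),.7).astype(np.float32)
    a,b=np.array(a,float),np.array(b,float); d=(b-a)/np.linalg.norm(b-a); m=np.array([-d[1],d[0]])
    u=np.arange(-w,w+.01,.1,dtype=np.float32); P=[]
    for f in np.linspace(.08,.92,n):
        c=a+(b-a)*f; q=(c+u[:,None]*m).astype(np.float32)
        v=cv2.remap(g,q[:,0].reshape(1,-1),q[:,1].reshape(1,-1),cv2.INTER_CUBIC).ravel()
        P.append(np.gradient(v))
    P=np.array(P); sg=np.sign(P.mean(0)[np.abs(P.mean(0)).argmax()])
    pts=[]
    for f,v in zip(np.linspace(.08,.92,n),P):
        w_=np.clip(v*sg,0,None); w_=np.where(w_>.5*w_.max(),w_,0)
        pts.append(a+(b-a)*f+m*(w_@u/w_.sum()))
    X=cast(s,pts,z)[:,:2]
    vx,vy,x0,y0=cv2.fitLine(X.astype(np.float32),cv2.DIST_HUBER,0,1e-5,1e-5).ravel()
    res=(X-[x0,y0])@[-vy,vx]
    return np.degrees(np.arctan2(vy,vx)),np.array([x0,y0]),np.abs(res).mean()
E
python3 - <<'E'
from h import *
t=snapshot("top"); s=snapshot("scene")
F=lambda p,*a: full([p],*a)[0]
for nm,c,a,b,z in [("plate near top",t,F((432,236),200,170),F((722,158),200,170),.02),
 ("plate end top",t,F((403,122),200,170),F((432,236),200,170),.02),
 ("plate near sc",s,F((290,287),220,140),F((505,465),220,140),.02),
 ("plate end sc",s,F((292,282),220,140),F((380,226),220,140),.02),
 ("riser t1",t,F((50,244),200,170),F((147,236),200,170),.041),
 ("riser t2",t,F((50,244),200,170),F((55,340),200,170),.041),
 ("riser t3",t,F((57,340),200,170),F((152,332),200,170),.041),
 ("riser t4",t,F((147,236),200,170),F((152,332),200,170),.041),
 ("std far",t,F((593,57),200,170),F((686,36),200,170),.082),
 ("V t1",t,F((345,262),330,170,6),F((462,240),330,170,6),.047),
 ("V t3",t,F((365,372),330,170,6),F((482,345),330,170,6),.047),
 ("V s1",s,F((178,238),290,250,8),F((292,362),290,250,8),.047),
 ("V s3",s,F((313,145),290,250,8),F((433,270),290,250,8),.047)]:
    a_,p,r=edges(c,a,b,z); print(nm,round(a_,2),p.round(4),r.round(5))
o=get_obs(); M=R.from_euler("xyz",o["orientation"],degrees=True).as_matrix(); print(M.round(3), np.degrees(np.arctan2(M[1,1],M[0,1])))
for p,z in (((332,146),.06),((244,142),.045),((283,150),.016)):print(cast(t,[p],z).round(3))
E
```

```text
plate near top -75.89 [ 0.512  -0.0316] 0.00043
plate end top 13.58 [0.5218 0.0553] 0.00013
plate near sc -75.45 [ 0.5122 -0.0371] 0.00062
plate end sc 12.3 [0.5241 0.0552] 0.00043
riser t1 -87.09 [0.4913 0.2291] 0.0002
riser t2 3.74 [0.4603 0.2508] 7e-05
riser t3 -86.99 [0.4378 0.2245] 0.00016
riser t4 3.73 [0.4645 0.1962] 0.00038
std far -76.78 [ 0.5806 -0.0706] 0.0001
V t1 -82.98 [ 0.4946 -0.2555] 0.00017
V t3 -82.35 [ 0.4433 -0.2642] 0.0001
V s1 -81.79 [ 0.4432 -0.2613] 0.00015
V s3 -82.66 [ 0.4931 -0.2561] 0.00011
[[-0.    -0.371 -0.929]
 [-0.    -0.929  0.371]
 [-1.     0.    -0.   ]] -111.76193220651727
[[ 0.679 -0.087  0.06 ]]
[[0.704 0.16  0.045]]
[[0.686 0.053 0.016]]
```

```bash
cat >> h.py <<'E'
def row(c,t):
    "c,t: (x,y,z m,psi deg) commanded and target -> tool row"
    ps=np.radians(c[3]); d=(np.array(t[:3])-np.array(c[:3]))*1000
    y=np.array([np.cos(ps),np.sin(ps),0]); z=np.array([np.sin(ps),-np.cos(ps),0])
    th=(t[3]-c[3]+180)%360-180
    return [round(float(v),1) for v in(-d[2],d@y,d@z,-th,0,0)]
def meas():
    o=get_obs(); M=R.from_euler("xyz",o["orientation"],degrees=True).as_matrix()
    return o,(*o["tool_pos"],np.degrees(np.arctan2(M[1,1],M[0,1])))
E
python3 -c "
from h import *
print(row((.25,.627,.227,-111.76),(.4642,.2238,.12,-176.7)))"
```

```text
[107.0, 295.1, -348.4, 64.9, 0.0, 0.0]
```

Call:
carry_out([
  [[30,295,-348.5,65,0,0],[30,295,-348.5,65,0,0],[30,295,-348.5,65,0,0],[30,295,-348.5,65,0,0],[30,295,-348.5,65,0,0],[30,295,-348.5,65,0,0],[107,295,-348.5,65,0,0],[107,295,-348.5,65,0,0],[107,295,-348.5,65,0,0],[107,295,-348.5,65,0,0]],
], hand=-1)

```text
clock: 1.65
tool_pos: [0.4652, 0.2241, 0.1202]
orientation: [-72.7, 89.9, 20.5]
force: [-0.2, -0.2, -0.1]
opening: 0.0878
```

```bash
python3 -c "
from h import *
o,m=meas();print(m); print(row(m,(.4642,.2238,.018,-176.7)))
t=snapshot('top');crop(t,170,190,270,270,'t1.png',6)"
```

```text
(np.float64(0.4651528469636954), np.float64(0.22408474981449844), np.float64(0.12016880965346269), np.float64(-176.776352895596))
[102.2, 1.0, -0.2, -0.1, 0.0, 0.0]
```

View pics/t1.png

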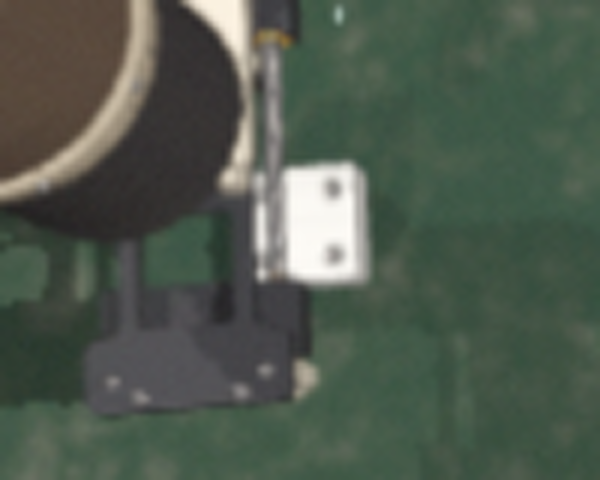

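The gripper straddles the riser (top image, block around pixel 225,227), jaws along world x as planned. I'll descend and close.

Call:
carry_out([
  [[50,1,0,0,0,0],[90,1,0,0,0,0],[102,1,0,0,0,0],[102,1,0,0,0,0],[102,1,0,0,0,0]],
])

```text
clock: 2.33
tool_pos: [0.4645, 0.2249, 0.0192]
orientation: [-51.6, 89.8, 41.7]
force: [-0.9, 0.7, 0.2]
opening: 0.0876
```

Call:
carry_out([
  [[0,0,0,0,0,0],[0,0,0,0,0,0],[0,0,0,0,0,0],[0,0,0,0,0,0],[0,0,0,0,0,0],[0,0,0,0,0,0],[0,0,0,0,0,0],[0,0,0,0,0,0]],
], hand=1)

```text
clock: 3.32
tool_pos: [0.4636, 0.2236, 0.0176]
orientation: [-133.8, 90.0, -40.6]
force: [-0.4, -0.9, 2.5]
opening: 0.0502
```

```bash
cat >> h.py <<'E'
def adv(c,r):
    ps=np.radians(c[3]); y=np.array([np.cos(ps),np.sin(ps),0]); z=np.array([np.sin(ps),-np.cos(ps),0])
    p=np.array(c[:3])+(np.array([0,0,-r[0]])+r[1]*y+r[2]*z)/1000
    return (*p,c[3]-r[3])
def avg(n=4):
    L=[];F=[]
    for i in range(n):
        o,m=meas();L.append(m);F.append(o["force"]);snapshot("top")
    return np.mean(L,0),np.std(L,0),np.mean(F,0)
E
python3 -c "
from h import *
c=(.25,.627,.227,-111.76)
c=adv(c,[107,295,-348.5,65]);c=adv(c,[102,1,0,0]);print('cmd',c)
print(avg())
print(row(c,(.5316,.0206,.085,-166.4)))"
```

```text
cmd (np.float64(0.4633069194263373), np.float64(0.22376798692104255), np.float64(0.018000000000000016), -176.76)
(array([ 4.63587869e-01,  2.23635710e-01,  1.75827413e-02, -1.76759803e+02]), array([1.56027927e-05, 1.94465146e-05, 1.49601791e-05, 9.42820060e-04]), array([-0.21865921, -0.22864547,  1.64861388]))
[-67.0, -56.7, -206.7, -10.4, 0.0, 0.0]
```

Call:
carry_out([
  [[-40,0,0,0,0,0],[-67,0,0,0,0,0],[-67,-15,-50,-3,0,0],[-67,-30,-105,-6,0,0],[-67,-45,-160,-9,0,0],[-67,-56.7,-206.7,-10.4,0,0],[-67,-56.7,-206.7,-10.4,0,0],[-67,-56.7,-206.7,-10.4,0,0],[-67,-56.7,-206.7,-10.4,0,0]],
])

```text
clock: 4.65
tool_pos: [0.5315, 0.0212, 0.0843]
orientation: [76.7, 90.0, -179.6]
force: [0.2, 0.0, -4.1]
opening: 0.0498
```

```bash
python3 -c "
from h import *
print(avg(3)); print(get_obs()['opening'])
s=snapshot('scene');t=snapshot('top');crop(t,250,150,370,240,'t2.png',6);crop(s,240,130,380,240,'s2.png',5)"
```

```text
(array([ 5.31557468e-01,  2.13454314e-02,  8.44531246e-02, -1.66288025e+02]), array([6.61840092e-05, 8.01160839e-05, 8.95825018e-05, 1.43852786e-02]), array([ 0.16332723, -0.47934625, -3.27892276]))
0.04959914320044317
```

View pics/t2.png

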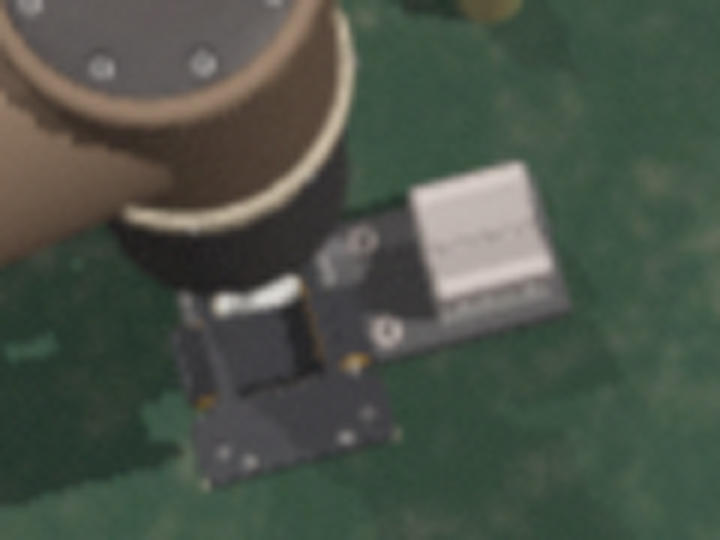

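View pics/s2.png

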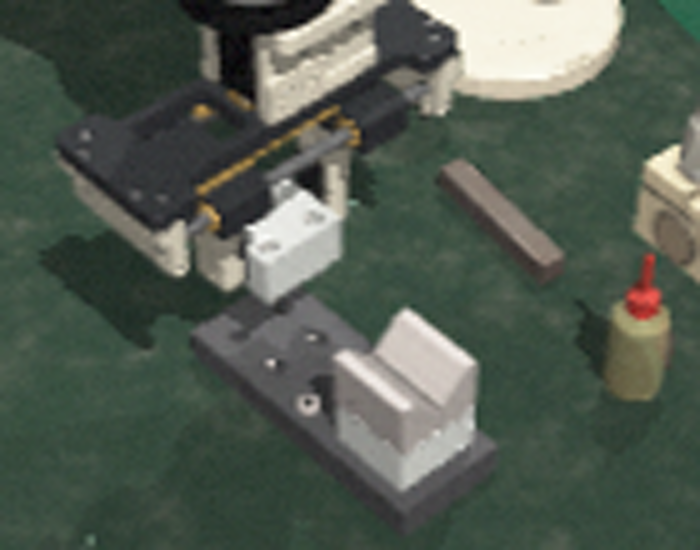

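```bash
python3 - <<'E'
from h import *
s=snapshot("scene")
F=lambda p,*a: full([p],*a)[0]
A=[F((267,245),240,130),F((315,215),240,130)]
B=[dark(s,p,2.6) for p in A]; print(A,B)
for q in (A,B):
    P=cast(s,q,.108); print("riser",P.round(4).tolist(),P.mean(0).round(4),np.linalg.norm(P[0]-P[1]).round(4), np.degrees(np.arctan2(*(P[1]-P[0])[[1,0]])).round(1))
Bq=full([(373,314),(416,287)],220,140);P=cast(s,Bq,.02);print("bay",P.mean(0).round(4),np.linalg.norm(P[0]-P[1]).round(4))
B2=full([(340,286),(382,258)],220,140);P=cast(s,B2,.02);print("bay far",P.mean(0).round(4),np.linalg.norm(P[0]-P[1]).round(4))
# edges of riser top near -y edge
for a,b in (((245,262),(342,208)),):pass
crop(s,275,155,315,195,"s3.png",16)
E
```

```text
[array([293. , 178.6]), array([302.6, 172.6])] [array([293.31694313, 178.9514218 ]), array([302.56648936, 173.21542553])]
riser [[0.5202, 0.0035, 0.108], [0.5514, 0.0112, 0.108]] [0.5358 0.0073 0.108 ] 0.0321 13.9
riser [[0.5204, 0.002, 0.108], [0.5503, 0.0092, 0.108]] [0.5353 0.0056 0.108 ] 0.0308 13.6
bay [0.534  0.0067 0.02  ] 0.0299
bay far [0.5278 0.0343 0.02  ] 0.0304
```

View pics/s3.png

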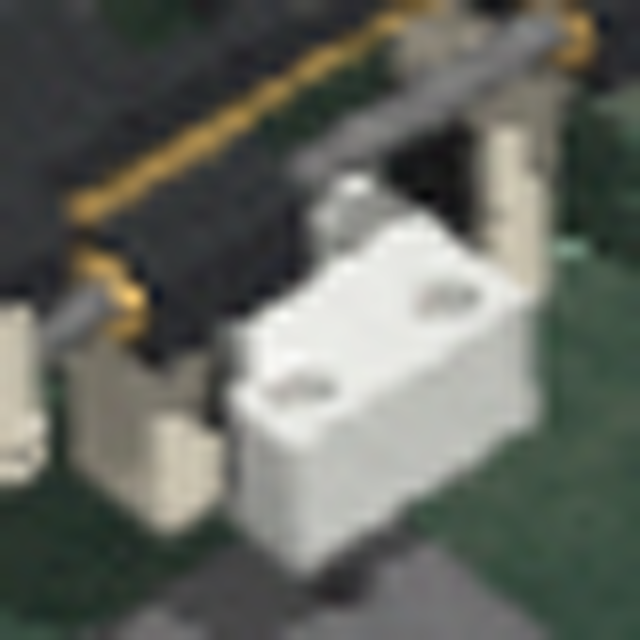

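Call:
carry_out([
  [[25,0,0,0,0,0],[40,0,0,0,0,0],[45,0,0,0,0,0],[46,0,0,0,0,0],[47,0,0,0,0,0],[48,0,0,0,0,0],[48,0,0,0,0,0]],
])

```text
clock: 5.82
tool_pos: [0.532, 0.0205, 0.0368]
orientation: [-82.1, 90.0, 21.5]
force: [0.0, -0.2, -3.2]
opening: 0.0499
```

```bash
python3 -c "
from h import *
print(avg(2));o=get_obs();print(o['force'],o['moment'])"
```

```text
(array([ 5.31975673e-01,  2.04958730e-02,  3.68164317e-02, -1.66361323e+02]), array([1.12549060e-05, 1.65014164e-05, 1.30388704e-05, 2.90850449e-03]), array([ 0.22781027, -0.05856627, -3.34441153]))
[-2.47770302e-01 -3.14162025e-03 -3.22204626e+00] [ 0.06740923 -0.06211536 -0.00886795]
```

Call:
carry_out([
  [[1,0,0,0,0,0],[2,0,0,0,0,0],[2,0,0,0,0,0]],
])

```text
clock: 6.3
tool_pos: [0.5318, 0.0204, 0.0345]
orientation: [97.9, 90.0, -158.5]
force: [0.0, -0.2, -2.6]
opening: 0.0498
```

```bash
python3 -c "
from h import *
print(avg(2));o=get_obs();print(o['force'],o['moment'])
s=snapshot('scene');crop(s,260,150,340,220,'s4.png',8)"
```

```text
(array([ 5.31771639e-01,  2.04501148e-02,  3.44595755e-02, -1.66362955e+02]), array([2.03037759e-05, 2.82186262e-06, 8.33665919e-06, 1.09099461e-03]), array([-0.08327752, -0.41197352, -2.57232408]))
[ 0.88850454  0.45092813 -4.00835718] [ 0.04854052 -0.01441826 -0.01339123]
```

View pics/s4.png

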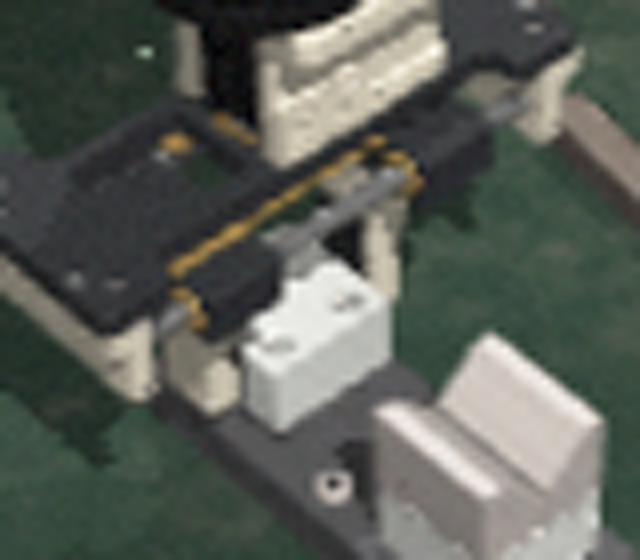

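The studs are 3 mm below the plate top without contact force, so they have entered the sockets. I'll go down gently.

Call:
carry_out([
  [[1,0,0,0,0,0],[2,0,0,0,0,0],[3,0,0,0,0,0],[3,0,0,0,0,0]],
])

```text
clock: 6.95
tool_pos: [0.5321, 0.0204, 0.0322]
orientation: [-107.6, 90.0, -4.0]
force: [-2.7, -1.1, 4.9]
opening: 0.0497
```

```bash
python3 -c "
from h import *
print(avg(2));o=get_obs();print(o['force'],o['moment'])"
```

```text
(array([ 5.32151191e-01,  2.03970592e-02,  3.22153150e-02, -1.66354741e+02]), array([1.68550607e-05, 1.01853555e-06, 1.17057118e-05, 8.19131742e-04]), array([-1.96004966, -1.00204088,  4.74515335]))
[-2.64254559 -1.28354198  5.31170572] [-0.29909403  0.64878764 -0.10547622]
```

Call:
carry_out([
  [[1,0.4,0,0,0,0],[2,0.4,0,0,0,0],[3,0.4,0,0,0,0],[4,0.4,0,0,0,0],[4,0.4,0,0,0,0]],
])

```text
clock: 7.68
tool_pos: [0.532, 0.0205, 0.0279]
orientation: [-87.1, 89.9, 16.5]
force: [0.8, -1.4, -2.4]
opening: 0.0497
```

```bash
python3 -c "
from h import *
print(avg(2));o=get_obs();print(o['force'],o['moment'],o['opening'])"
```

```text
(array([ 5.32017775e-01,  2.04906496e-02,  2.78115648e-02, -1.66356410e+02]), array([1.72628213e-05, 7.28815344e-06, 8.36515480e-05, 1.89447298e-03]), array([ 1.34838599, -1.20191748, -2.32693785]))
[ 2.02167931 -0.54781719 -5.17157689] [-0.31458322 -1.07596087  0.00921988] 0.04950796642310577
```

Call:
carry_out([
  [[1,0,0,0,0,0],[2,0,0,0,0,0],[3,0,0,0,0,0],[4,0,0,0,0,0],[4,0,0,0,0,0]],
])

```text
clock: 8.4
tool_pos: [0.5309, 0.0201, 0.0248]
orientation: [114.2, 90.0, -142.1]
force: [-5.6, -0.8, 13.3]
opening: 0.0497
```

```bash
python3 -c "
from h import *
print(avg(2));o=get_obs();print(o['force'],o['moment'],o['opening'])
s=snapshot('scene');crop(s,260,150,340,220,'s5.png',8)"
```

```text
(array([ 5.30925054e-01,  2.01651565e-02,  2.47764822e-02, -1.66348124e+02]), array([7.91627610e-06, 1.56778478e-05, 8.43319011e-06, 9.61497096e-04]), array([-5.43913559, -0.57435129, 14.00231376]))
[-6.0696464  -1.31329324 13.98504162] [-0.14559964  2.01763366 -0.1435733 ] 0.05011845803839448
```

View pics/s5.png

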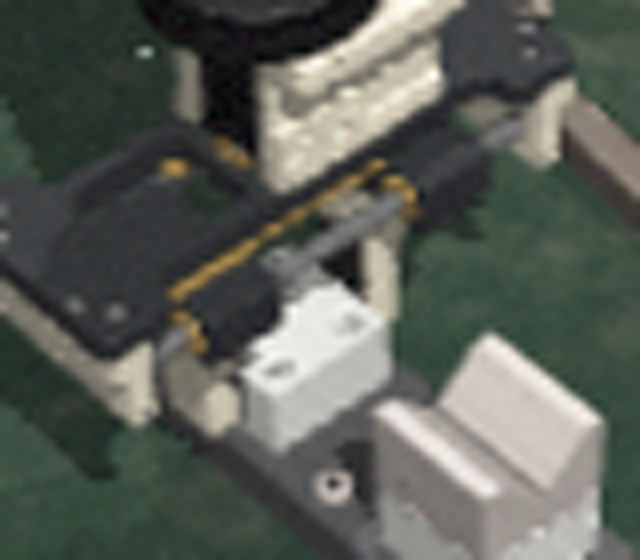

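Call:
carry_out([
  [[0.5,0,0,0,0,0],[1,0,0,0,0,0],[1.5,0,0,0,0,0],[2,0,0,0,0,0],[2,0,0,0,0,0]],
])

```text
clock: 9.18
tool_pos: [0.5309, 0.0202, 0.0247]
orientation: [-179.7, 90.0, -76.0]
force: [-14.0, 0.0, 36.7]
opening: 0.0499
```

```bash
python3 -c "
from h import *
print(avg(2));o=get_obs();print(o['force'],o['moment'],o['opening'])"
```

```text
(array([ 5.30939525e-01,  2.01716619e-02,  2.47092535e-02, -1.66310215e+02]), array([9.63642479e-08, 1.10256507e-05, 2.93887174e-08, 1.70584102e-03]), array([-13.90892421,   0.12121993,  36.30373536]))
[-13.56345533   0.26371938  35.56551633] [ 0.35749521  5.12568934 -0.20798023] 0.049804455402659785
```

The riser has hit a hard stop at TCP z 24.7 mm with 36 N, and home was predicted at 24.6. I'll relax, release and retreat.

Call:
carry_out([
  [[-2,0,0,0,0,0],[-3,0,0,0,0,0],[-3,0,0,0,0,0]],
])

```text
clock: 9.65
tool_pos: [0.531, 0.0202, 0.0248]
orientation: [100.5, 89.9, -155.8]
force: [-4.2, -0.7, 8.5]
opening: 0.05
```

```bash
python3 -c "
from h import *
print(avg(2));o=get_obs();print(o['force'],o['moment'],o['opening'])"
```

```text
(array([ 5.30963339e-01,  2.01870193e-02,  2.47912215e-02, -1.66356359e+02]), array([2.44775293e-06, 1.40807765e-06, 4.28054983e-06, 2.34707942e-05]), array([-3.99116555, -1.25675567,  8.73979444]))
[-4.65769133 -0.5729539   8.15757423] [-0.21572188  1.59292865 -0.03474045] 0.04981502261907105
```

Call:
carry_out([
  [[0,0,0,0,0,0],[0,0,0,0,0,0],[0,0,0,0,0,0],[0,0,0,0,0,0],[-40,0,0,0,0,0],[-90,0,0,0,0,0],[-125,0,0,0,0,0],[-125,0,0,0,0,0]],
], hand=-1)

```text
clock: 10.75
tool_pos: [0.5334, 0.021, 0.1527]
orientation: [-85.9, 89.6, 17.8]
force: [-0.9, 1.1, -0.9]
opening: 0.0877
```

```bash
python3 -c "
from h import *
a=avg(2);print(a)
t=snapshot('top');s=snapshot('scene');crop(s,220,140,340,220,'s6.png',6)
c=(.5312,.0205,.150,-166.36)
print(row(c,(.4686,-.2592,.150,-172.5)))"
```

```text
(array([ 5.32730185e-01,  2.08330536e-02,  1.51786219e-01, -1.66349525e+02]), array([0.00062594, 0.00012848, 0.00096109, 0.01429631]), array([-0.26986231,  0.39734579, -0.5326221 ]))
[-0.0, 126.8, -257.0, 6.1, 0.0, 0.0]
```

View pics/s6.png

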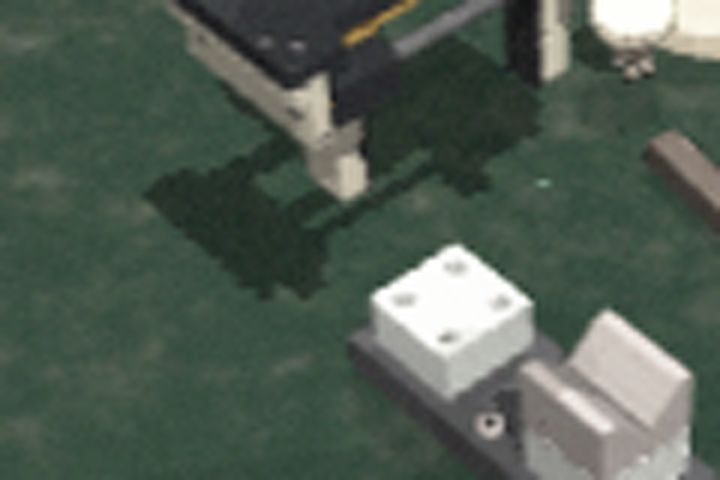

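The riser sits flush in the bay, its sockets at s6 (403,299), (456,267), (448,337), (502,302). Next I'll go to the V-rest.

Call:
carry_out([
  [[0,25,-50,2,0,0],[0,50,-101,4,0,0],[0,76,-154,6.1,0,0],[0,102,-206,6.1,0,0],[0,126.8,-257,6.1,0,0],[0,126.8,-257,6.1,0,0],[0,126.8,-257,6.1,0,0],[0,126.8,-257,6.1,0,0]],
])

```text
clock: 11.95
tool_pos: [0.469, -0.2584, 0.1491]
orientation: [66.5, 90.0, 164.2]
force: [0.9, 0.1, -0.6]
opening: 0.0876
```

```bash
python3 - <<'E'
from h import *
a=avg(2);print(a)
t=snapshot('top');s=snapshot('scene');crop(s,280,240,380,320,'s7.png',8);crop(t,230,160,360,240,'t7.png',6)
F=lambda p,*a: full([p],*a)[0]
P=full([(403,299),(456,267),(448,337),(502,302)],220,140,6)
for q in(P,[dark(s,p,2.4) for p in P]): print([x.round(4).tolist() if hasattr(x,'round') else x for x in square(cast(s,q,.048))])
E
```

```text
(array([ 4.69042985e-01, -2.58306645e-01,  1.49208191e-01, -1.72377837e+02]), array([7.36557075e-05, 5.68149645e-05, 8.68356218e-05, 1.26990484e-02]), array([0.15359349, 0.22181766, 0.19208587]))
[[0.5312, 0.0197, 0.048], 13.4662, [0.0219, 0.0213, 0.0219, 0.022]]
[[0.5329, 0.0214, 0.048], 20.0738, [0.023, 0.0191, 0.0232, 0.0264]]
```

View pics/s7.png

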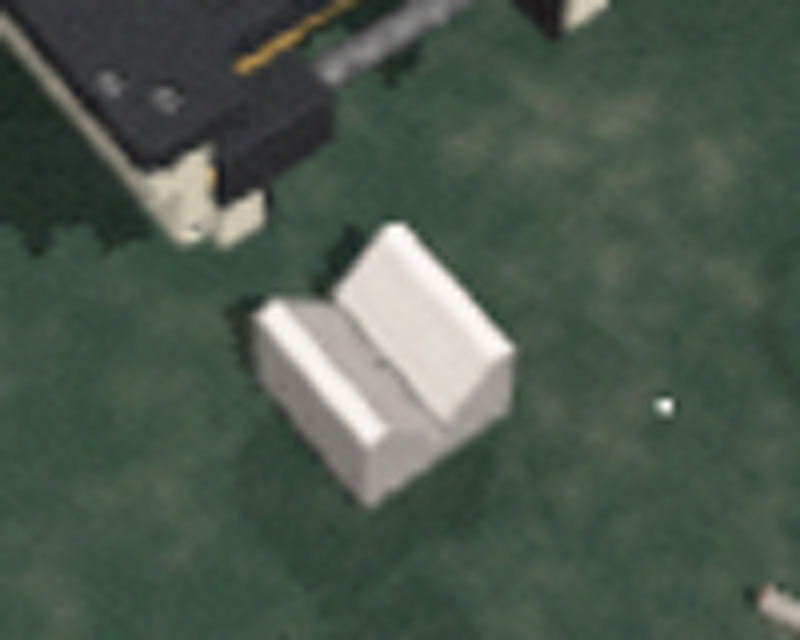

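View pics/t7.png

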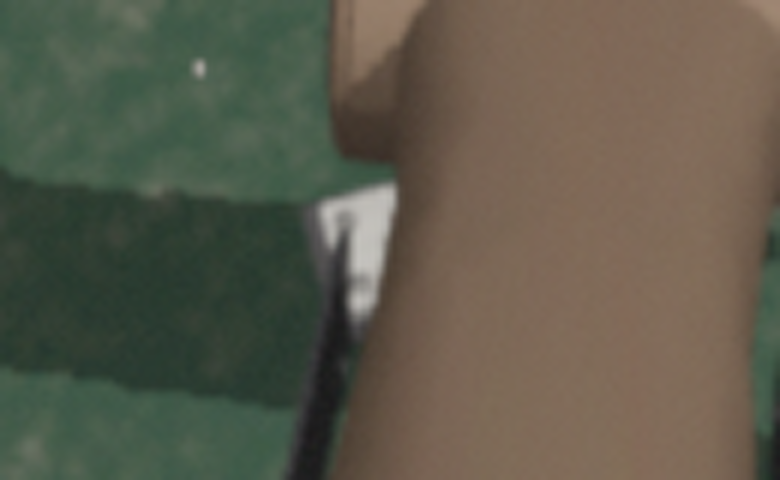

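```bash
python3 -c "
from h import *
print(avg(1)[0]);print(row((.4686,-.2592,.150,-172.46),(.4684,-.2596,.018,-172.5)))"
```

```text
[ 4.69170633e-01 -2.58399100e-01  1.49575661e-01 -1.72367556e+02]
[132.0, 0.3, -0.4, 0.0, 0.0, 0.0]
```

Call:
carry_out([
  [[60,0.2,-0.4,0,0,0],[110,0.2,-0.4,0,0,0],[132,0.2,-0.4,0,0,0],[132,0.2,-0.4,0,0,0],[132,0.2,-0.4,0,0,0],[132,0.2,-0.4,0,0,0]],
])

```text
clock: 12.95
tool_pos: [0.4698, -0.2598, 0.019]
orientation: [-108.3, 89.8, -10.7]
force: [0.4, 0.2, 0.5]
opening: 0.0877
```

Call:
carry_out([
  [[0,0,0,0,0,0],[0,0,0,0,0,0],[0,0,0,0,0,0],[0,0,0,0,0,0],[0,0,0,0,0,0],[0,0,0,0,0,0],[0,0,0,0,0,0],[0,0,0,0,0,0]],
], hand=1)

```text
clock: 13.95
tool_pos: [0.4687, -0.2597, 0.0176]
orientation: [-126.4, 90.0, -28.9]
force: [-0.1, 1.0, 0.9]
opening: 0.0497
```

```bash
python3 -c "
from h import *
print(avg(2))
c=adv((.4686,-.2592,.150,-172.46),[132,.2,-.4,0]);print(c)
print(row(c,(.5309,.0202,.130,-166.36)))"
```

```text
(array([ 4.68739977e-01, -2.59696832e-01,  1.75716675e-02, -1.72458912e+02]), array([5.69791464e-06, 5.79277302e-06, 2.37918145e-06, 7.06511598e-04]), array([0.04051866, 0.33778206, 0.81849593]))
(np.float64(0.46845421662871717), np.float64(-0.25962278506200837), np.float64(0.017999999999999988), -172.46)
[-112.0, -98.6, 269.2, -6.1, 0.0, 0.0]
```

Call:
carry_out([
  [[-50,0,0,0,0,0],[-112,0,0,0,0,0],[-112,0,0,0,0,0],[-112,-20,54,-1,0,0],[-112,-40,108,-3,0,0],[-112,-60,162,-5,0,0],[-112,-80,216,-6.1,0,0],[-112,-98.6,269,-6.1,0,0],[-112,-98.6,269,-6.1,0,0],[-112,-98.6,269,-6.1,0,0]],
])

```text
clock: 15.3
tool_pos: [0.53, 0.0199, 0.1282]
orientation: [89.5, 89.9, -166.9]
force: [-0.1, 0.1, -3.0]
opening: 0.0498
```

Call:
carry_out([
  [[20,0,0,0,0,0],[30,0,0,0,0,0],[30,0,0,0,0,0],[30,0,0,0,0,0]],
])

```text
clock: 15.8
tool_pos: [0.5314, 0.0195, 0.1]
orientation: [-112.6, 90.0, -9.0]
force: [-0.4, 0.5, -2.3]
opening: 0.0499
```

```bash
python3 - <<'E'
from h import *
a=avg(2);print(a,get_obs()['opening'])
s=snapshot('scene');crop(s,270,140,340,210,'s8.png',8)
E
```

```text
(array([ 5.31479761e-01,  1.95946762e-02,  1.00032474e-01, -1.66389042e+02]), array([5.90937576e-05, 1.09303965e-04, 8.14219187e-05, 5.79389832e-03]), array([ 0.0953505 , -0.11360058, -2.11332676])) 0.04995850155630693
```

View pics/s8.png

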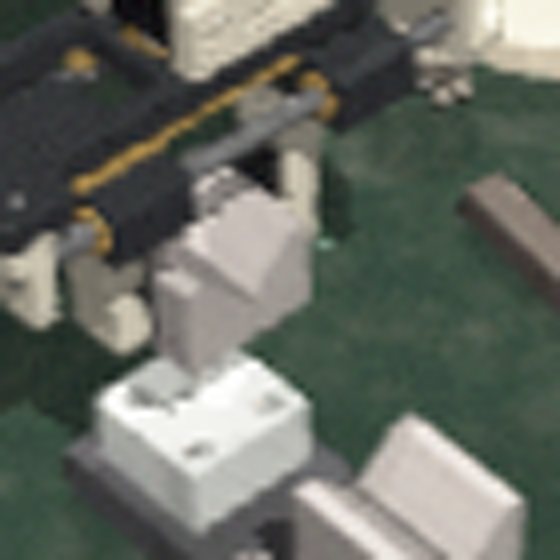

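```bash
python3 - <<'E'
from h import *
s=snapshot('scene')
crop(s,280,170,315,210,'s9.png',15)
F=lambda p: full([p],270,140,8)
print("V front bottom",cast(s,F((193,376)),.0954).round(4)," V right bottom",cast(s,F((312,287)),.0954).round(4))
print("riser front top",cast(s,F((205,485)),.048).round(4)," right",cast(s,F((312,408)),.048).round(4))
E
```

```text
V front bottom [[ 0.5143 -0.011   0.0954]]  V right bottom [[0.5658 0.0064 0.0954]]
riser front top [[ 0.5147 -0.0142  0.048 ]]  right [[ 5.613e-01 -5.000e-04  4.800e-02]]
```

View pics/s9.png

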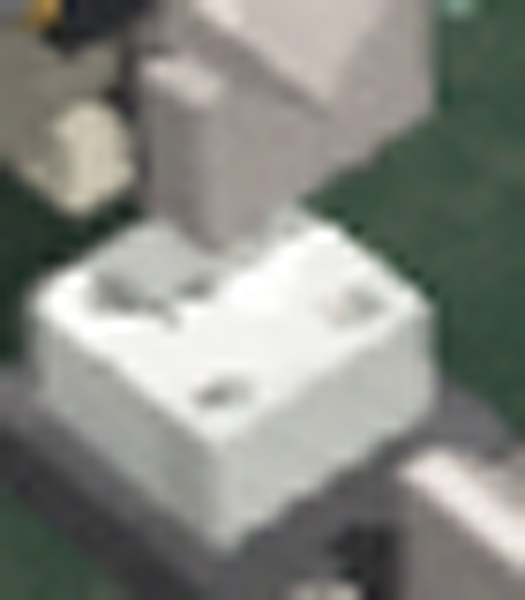

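```bash
python3 - <<'E'
from h import *
s=snapshot('scene')
F=lambda p: full([p],280,170,15)[0]
n=np.array([-np.sin(np.radians(13.64)),np.cos(np.radians(13.64))])
e=np.array([n[1],-n[0]])
for nm,a,b,z in(("V bot",(285,210),(425,132),.0954),("riser top",(213,440),(437,312),.048),("riser bot",(225,545),(437,405),.020)):
    an,p,r=edges(s,F(a),F(b),z,w=1.5); print(nm,an.round(2),p.round(4),r.round(5),"along y",(p-[.5309,.0202])@n)
P=cast(s,F((215,248)),.0954)[0,:2];Q=cast(s,F((213,440)),.048)[0,:2]
for x in(P,Q,cast(s,F((435,126)),.0954)[0,:2],cast(s,F((437,312)),.048)[0,:2]):print("corner",(x-[.5309,.0202])@e,(x-[.5309,.0202])@n)
E
```

```text
V bot 13.12 [ 0.5458 -0.0027] 0.00046 along y -0.025758909006877478
riser top 12.43 [ 0.5375 -0.0041] 0.00073 along y -0.025194601445396075
riser bot 14.67 [ 0.5446 -0.0009] 0.00024 along y -0.023771001237745996
corner -0.022060558106318302 -0.02533410516089631
corner -0.023629439628395723 -0.02349794689310289
corner 0.024432376629047136 -0.028477531975771228
corner 0.02541806458434944 -0.026827555361874682
```

Call:
carry_out([
  [[15,0,0,0,0,0],[25,0,0,0,0,0],[32,0,0,0,0,0],[32,0,0,0,0,0],[32,0,0,0,0,0]],
])

```text
clock: 16.68
tool_pos: [0.5314, 0.02, 0.0677]
orientation: [-116.5, 90.0, -12.8]
force: [-0.6, -0.3, -1.8]
opening: 0.0494
```

```bash
python3 - <<'E'
from h import *
a=avg(3);print(a)
m=a[0]; print(row(m,(.5310,.0202,m[2],-166.36)))
E
```

```text
(array([ 5.31410083e-01,  2.00007893e-02,  6.77928176e-02, -1.66353799e+02]), array([3.00520472e-05, 1.43315361e-05, 9.28430842e-05, 1.12663859e-03]), array([-0.47707258,  0.14605051, -1.96902112]))
[-0.0, 0.4, 0.3, 0.0, 0.0, 0.0]
```

Call:
carry_out([
  [[1,0.4,0.3,0,0,0],[2,0.4,0.3,0,0,0],[3,0.4,0.3,0,0,0],[4,0.4,0.3,0,0,0],[5,0.4,0.3,0,0,0],[5,0.4,0.3,0,0,0]],
])

```text
clock: 17.58
tool_pos: [0.5306, 0.0201, 0.0625]
orientation: [63.8, 90.0, 167.4]
force: [-0.1, -0.0, -2.6]
opening: 0.05
```

```bash
python3 - <<'E'
from h import *
print(avg(2),get_obs()['moment'])
s=snapshot('scene');crop(s,270,140,340,210,'s10.png',8)
E
```

```text
(array([ 5.30650288e-01,  2.01352753e-02,  6.24786953e-02, -1.66360714e+02]), array([1.44376659e-06, 6.94270299e-06, 2.61794024e-05, 2.47464382e-03]), array([ 0.25019443,  0.10169543, -2.90057978])) [ 0.16039355  0.02175829 -0.03330141]
```

View pics/s10.png

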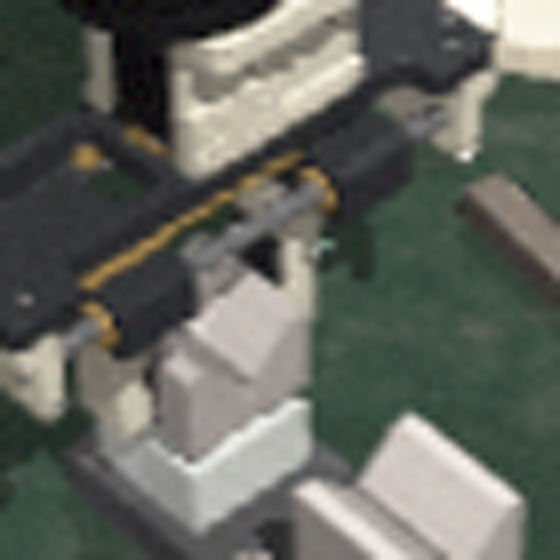

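The V-rest's studs have entered 3 mm below the riser top with no side force. I'll press down slowly.

Call:
carry_out([
  [[1,0,0,0,0,0],[2,0,0,0,0,0],[3,0,0,0,0,0],[4,0,0,0,0,0],[5,0,0,0,0,0],[6,0,0,0,0,0],[6,0,0,0,0,0]],
])

```text
clock: 18.6
tool_pos: [0.5316, 0.0206, 0.0577]
orientation: [-85.2, 89.9, 18.4]
force: [-1.2, 4.8, 5.1]
opening: 0.0497
```

```bash
python3 - <<'E'
from h import *
print(avg(2),get_obs()['moment'])
E
```

```text
(array([ 5.31626838e-01,  2.06575528e-02,  5.76045123e-02, -1.66323216e+02]), array([1.20639092e-05, 1.87782467e-05, 5.19923787e-05, 1.60232412e-03]), array([-1.27714405,  4.21300257,  5.55566939])) [1.60662913 0.56863447 0.01390778]
```

Call:
carry_out([
  [[1,0,0,0,0,0],[2,0,0,0,0,0],[3,0,0,0,0,0],[4,0,0,0,0,0],[5,0,0,0,0,0],[5,0,0,0,0,0]],
])

```text
clock: 19.45
tool_pos: [0.5303, 0.0202, 0.0527]
orientation: [98.7, 90.0, -157.6]
force: [-7.6, 5.6, 15.2]
opening: 0.05
```

```bash
python3 - <<'E'
from h import *
print(avg(2),get_obs()['moment'])
E
```

```text
(array([ 5.30299255e-01,  2.02037308e-02,  5.27321475e-02, -1.66340129e+02]), array([4.26520708e-06, 7.29816215e-06, 6.82735913e-07, 1.11468315e-03]), array([-7.63840009,  5.96815037, 14.92646147])) [ 2.24958331  2.69996364 -0.11659562]
```

Call:
carry_out([
  [[0.5,0,0,0,0,0],[1,0,0,0,0,0],[1.5,0,0,0,0,0],[2,0,0,0,0,0],[2,0,0,0,0,0]],
])

```text
clock: 20.18
tool_pos: [0.5303, 0.0202, 0.0526]
orientation: [-142.4, 90.0, -38.7]
force: [-14.7, 6.7, 36.8]
opening: 0.05
```

```bash
python3 - <<'E'
from h import *
print(avg(2),get_obs()['moment'])
E
```

```text
(array([ 5.30291616e-01,  2.01826747e-02,  5.26354655e-02, -1.66309507e+02]), array([2.39261506e-06, 3.32622606e-06, 1.00323764e-05, 4.53393846e-04]), array([-15.05562393,   7.0434636 ,  36.62914522])) [ 2.68492227  5.8154184  -0.16914375]
```

Call:
carry_out([
  [[-2,0,0,0,0,0],[-3,0,0,0,0,0],[-3,0,0,0,0,0]],
])

```text
clock: 20.65
tool_pos: [0.5303, 0.0202, 0.0528]
orientation: [80.4, 90.0, -175.9]
force: [-3.7, 5.0, 6.1]
opening: 0.0496
```

Call:
carry_out([
  [[0,0,0,0,0,0],[0,0,0,0,0,0],[0,0,0,0,0,0],[0,0,0,0,0,0],[-40,0,0,0,0,0],[-90,0,0,0,0,0],[-110,0,0,0,0,0],[-110,0,0,0,0,0]],
], hand=-1)

```text
clock: 21.65
tool_pos: [0.5317, 0.0204, 0.1644]
orientation: [-84.5, 89.8, 19.1]
force: [0.4, 0.2, 0.0]
opening: 0.0876
```

```bash
python3 - <<'E'
from h import *
print(avg(1))
s=snapshot('scene');crop(s,260,140,360,230,'s11.png',8)
E
```

```text
(array([ 5.31699536e-01,  2.03881154e-02,  1.64443248e-01, -1.66356081e+02]), array([0., 0., 0., 0.]), array([0.35518894, 0.21109857, 0.03254315]))
```

View pics/s11.png

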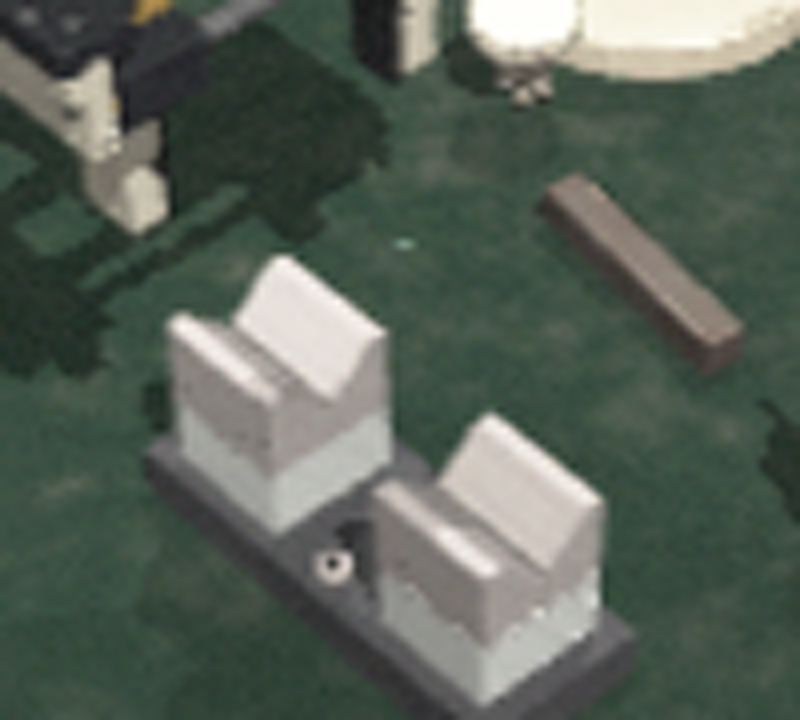

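The new support looks flush. I'll clear the arm and compare its land heights with the standing support in both views.

Call:
carry_out([
  [[-40,0,50,0,0,0],[-60,0,100,0,0,0],[-60,0,150,0,0,0],[-60,0,200,0,0,0],[-60,0,240,0,0,0],[-60,0,240,0,0,0],[-60,0,240,0,0,0]],
])

```text
clock: 22.62
tool_pos: [0.4736, 0.253, 0.2213]
orientation: [121.6, 89.9, -134.7]
force: [0.3, -0.6, -0.3]
opening: 0.0877
```

```bash
python3 - <<'E'
from h import *
print(avg(1)[0])
t=snapshot('top');s=snapshot('scene');crop(t,265,160,365,225,'t12.png',8)
F=lambda L:full(L,260,140,8)
new=cast(s,F([(175,318),(275,400),(282,258),(385,335)]),.082);std=cast(s,F([(383,487),(490,573),(490,415),(602,500)]),.082)
print((new-std).round(4), np.linalg.norm(new-std,axis=1).round(4))
cv2.imwrite('pics/top12.png',t['color'][:,:,::-1])
E
```

```text
[   0.47360247    0.25296794    0.22132119 -166.33254831]
[[-0.0238  0.0984  0.    ]
 [-0.0237  0.0961  0.    ]
 [-0.0246  0.0961  0.    ]
 [-0.0242  0.0959  0.    ]] [0.1013 0.099  0.0992 0.0989]
```

View pics/t12.png

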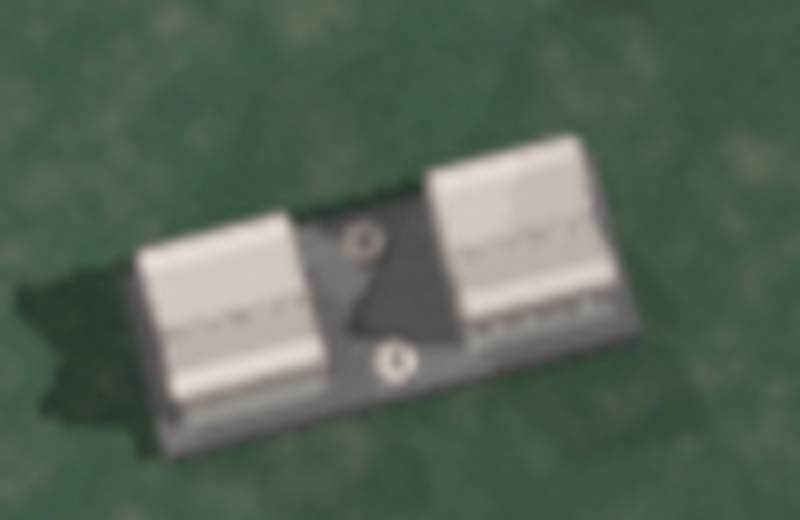

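View pics/top12.png

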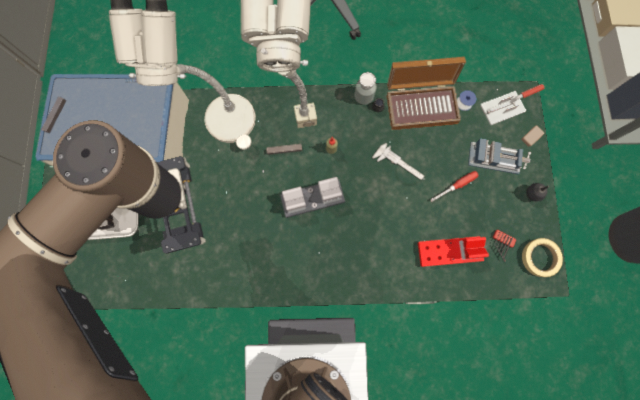

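Both supports stand in line. The land corners are 99–101 mm apart at the same height (100 expected), and the bottle, jar and bar have not moved.

```bash
python3 -c "
from plant import *
print(close_job())"
```

```text
the job is handed in; nothing more can be done
None
```

The second support is built: the riser is pressed into the empty bay and the V-rest is on top of it. I handed the job in at about 23 s of the 72 s allowed.

- **Seating:** Each block came to a hard stop under about 36 N, at the height worked out for fully home. The riser stopped with the gripper tip at 24.7 mm (24.6 expected) and the V-rest at 52.6 mm (52.6 expected).
- **Alignment:** In the last pictures both layers look flush and the two V grooves are in line. Cast at land height, matching land corners of the two supports are 98.9 to 101.3 mm apart, where 100 is expected. This agrees with both tops being at the same height, to within 1–2 mm of picture accuracy.
- **Surroundings:** The oil bottle, jar and square bar look unmoved in the last top view. The gripper is open and clear of everything.
- **Disagreements:** The automatic dark-spot refinement of the socket centres came out 1–2 mm or a few degrees off in the scene view. I used the hand-picked points and the forces felt while pressing instead. A side force of up to 15 N appeared while pressing the blocks home; most of it went when I eased off, and I released the blocks after that. No check failed.

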